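# Load the reagent carrier for the morning run

### The arm

A 7-joint arm with a two-finger parallel gripper is mounted at the origin on the work surface. World frame = base frame: x ahead of the robot, y to its left, z up, the work surface at z = 0. Lengths are in m, angles in rad, forces in N, time in s.
With the tool pointing down it reaches from about 0.425 to 0.875 m from the base axis. Payload 4.7 kg.
Tool frame: the origin (TCP) lies between the finger pads; the fingertips stand 11 mm ahead of it and the grasp point (between the pads) lies 8 mm behind it; z points along the fingers, y is the line along which they close (so a half turn about z gives the same grasp; the last joint's range is limited). The gripper opens to 85 mm and grips with 20 to 120 N. Pads are 22 mm wide; open, the fingers measure 114 mm over their backs; the gripper's body (76 mm by 85 mm) begins 54 mm behind the grasp point. The pads swing forward as they close: fully open they stand 13 mm farther back than shut.
Start: joints at [-1.269, 0.321, -0.07, 1.45, 0.023, 1.371, -0.057], TCP at [0.185, 0.623, 0.242] pointing down, gripper open.
Joint ranges: [-2.86, 2.86], [-0.3, 2.09], [-1.38, 1.24], [0.06, 2.45], [-1.56, 4.7], [0.09, 2.05], [-2.69, 2.69]. Speed limits (rad/s): [2.57, 2.57, 3.14, 3.14, 3.14, 3.14, 3.14].

### API

Orientations are given as [roll, pitch, yaw] about the fixed x, y, z axes, in that order (R = Rz(yaw) Ry(pitch) Rx(roll)).
In Python, from cell import arm gives the robot as it stands.
- The arm moves only by the shell command python3 -m pendant 'ROWS' [FORCE]. ROWS is text: rows parted by semicolons, each of 7 numbers parted by spaces: the shift along the tool's x, y, z as a fraction of full scale, then the turn, a rotation vector about the tool's x, y, z as a fraction of full scale, then the opening, from 0 (shut) to 1 (fully open). A call has 1 to 5 rows; each row is the pose to reach, as a shift and turn from the pose commanded when the call began, along the tool's axes at that moment; what a row does not reach only later rows make up. Full scale, the value 1, is 500 mm for a shift and 30 degrees for a turn. A row lasts 1/10 s, in which the tool goes at most 50 mm and 8.59 degrees, less where a joint would pass 70% of its speed; a pose out of reach is approached as far as the arm can. A call with a number of a shift or a turn outside -1 to 1 is refused whole. A call with a gripper value outside its range is refused whole. The fingers move at their own pace and stop on an object; FORCE is the grip in N (left out, the last holds). Time passes only in rows, so rows that repeat a pose let the fingers close. It gives the time, the measured TCP pose, the force, the opening and the grip force at its end, in the units of the state.
- arm.state(): the state, without advancing time (a new reading comes with each control period).
- arm.grab_frame(name): name is "scene" or "top"; returns (picture, depth): 400x640x3 uint8, red, green, blue; 400x640 float32, m along the optical axis (not along the pixel's ray), 0 where there is no reading.
- arm.camera_model(name): a dict with "mtx" (3x3 intrinsics, pixels), "world_from_camera" (4x4, takes a point from camera to world coordinates). Camera axes: x right, y down, z forward; pixel columns grow to the right and rows downward; lengths in m; the calibration is good to about 2 mm. A picture is of the moment at which its call begins. camera_model takes no time and is no camera call.
- arm.finish_job(): hands the job in; it is judged then, once.
The state is a dict: "time_s": time; "q": joint angles; "joint_vel": joint speeds; "joint_torque": joint torques, N m; "tcp_pos": TCP position; "ee_rot": TCP orientation; "contact_force": force on the tool from outside, world axes, zero at the start; "wrist_torque": the same for the moment, N m; "finger_gap": finger opening in m; "finger_force": force on a finger pad.
Only numpy, scipy, OpenCV 4.12 (cv2) and the standard library are available. Lean on these libraries where they do the work, as an engineer would, in place of code of your own. Each camera call takes 0.05 s, during which the arm holds its last target. There are 200 camera calls.

### The job

Load the reagent carrier for the blue and the orange test kit: stand each kit's wide and narrow capped bottle fully down in the pocket of its own colour and width, keeping the bottles upright all the way. Leave the green-capped bottle and the empty one without a cap where they stand.

Things in the scene. Friction and masses are not known exactly. Their poses are not given: they have to be found in the camera images.
- blue_wide_bottle: wide reagent bottle of the blue kit: white rectangular plastic, blue screw cap and blue label stripe. Origin at the centre of its underside, z up. Flat-sided body 34 mm along its x, 50 mm along its y, straight up to 60 mm high, then a low shoulder; round cap 26 mm across from 68 mm to 86 mm high. 100 g, give or take a third. It can be gripped across the 34 mm, 40 to 48 mm above its underside. It stands upright on the bench at any yaw, as likely in one place as another.
- blue_narrow_bottle: narrow reagent bottle of the blue kit: white rectangular plastic, blue screw cap and blue label stripe. Origin at the centre of its underside, z up. Flat-sided body 34 mm along its x, 30 mm along its y, straight up to 60 mm high, then a low shoulder; round cap 26 mm across from 68 mm to 86 mm high. 60 g, give or take a third. It can be gripped across the 34 mm, 40 to 48 mm above its underside. It stands upright on the bench at any yaw, as likely in one place as another.
- orange_wide_bottle: wide reagent bottle of the orange kit: white rectangular plastic, orange screw cap and orange label stripe. Origin at the centre of its underside, z up. Flat-sided body 34 mm along its x, 50 mm along its y, straight up to 60 mm high, then a low shoulder; round cap 26 mm across from 68 mm to 86 mm high. 100 g, give or take a third. It can be gripped across the 34 mm, 40 to 48 mm above its underside. It stands upright on the bench at any yaw, as likely in one place as another.
- orange_narrow_bottle: narrow reagent bottle of the orange kit: white rectangular plastic, orange screw cap and orange label stripe. Origin at the centre of its underside, z up. Flat-sided body 34 mm along its x, 30 mm along its y, straight up to 60 mm high, then a low shoulder; round cap 26 mm across from 68 mm to 86 mm high. 60 g, give or take a third. It can be gripped across the 34 mm, 40 to 48 mm above its underside. It stands upright on the bench at any yaw, as likely in one place as another.
- blue_wide_pocket: blue adapter with a wide pocket, fixed in the carrier. Origin: centre of its underside, 6 mm above the bench. Outside 54 mm (x) by 70 mm (y), 20 mm high; open pocket in its middle 46 mm (x) by 62 mm (y), its dark floor 4 mm above the origin. The four adapters stand in any order in one row along their y axes, 72 mm between centres.
- blue_narrow_pocket: blue adapter with a narrow pocket, fixed in the carrier. Origin: centre of its underside, 6 mm above the bench. Outside 54 mm (x) by 70 mm (y), 20 mm high; open pocket in its middle 46 mm (x) by 42 mm (y), its dark floor 4 mm above the origin. Neighbours stand close along y; along x nothing is taller than the adapters, so keep the fingers on a bottle's x sides.
- orange_wide_pocket: orange adapter with a wide pocket, fixed in the carrier. Origin: centre of its underside, 6 mm above the bench. Outside 54 mm (x) by 70 mm (y), 20 mm high; open pocket in its middle 46 mm (x) by 62 mm (y), its dark floor 4 mm above the origin. The fixed aluminium carrier has a 68 mm high handle at each end of the row, 154 mm from its middle.
- orange_narrow_pocket: orange adapter with a narrow pocket, fixed in the carrier. Origin: centre of its underside, 6 mm above the bench. Outside 54 mm (x) by 70 mm (y), 20 mm high; open pocket in its middle 46 mm (x) by 42 mm (y), its dark floor 4 mm above the origin. The four adapters share one heading.
- green_wide_bottle: look-alike, not wanted: the same as the wide bottles (34 by 50 mm, 86 mm high) but with a green cap and green label stripe. Origin at the centre of its underside. Stands loose on the bench. Other bench goods (tube rack, basket, carton, amber bottle, under 100 mm high) stand outside the working area.
- open_narrow_bottle: look-alike, not wanted: an empty narrow bottle (34 by 30 mm) of the blue kit, blue label stripe but no cap: its bare white neck, 19 mm across with a dark mouth, ends 79 mm high. Origin at the centre of its underside. Stands loose on the bench; light (30 g) and easily knocked.
Things that resemble listed ones, but are neither listed nor needed, are in the scene too. What is shaped like the blue_narrow_bottle but pink or turquoise is not meant.

How it is judged:
At the end, for the whole second after the job is handed in: Each of the four wanted bottles stands at rest on the floor of its own pocket (within 12 mm of the pocket's centre, underside less than 5 mm off its floor, within 0.12 rad of upright); the green-capped and the open bottle stand upright at rest, within 25 mm of where they began (horizontal distance between blue_wide_bottle and blue_wide_pocket below 0.012 m and z of blue_wide_bottle in the frame of blue_wide_pocket below 0.009 m and angle between each of blue_wide_bottle, blue_narrow_bottle, orange_wide_bottle, orange_narrow_bottle, green_wide_bottle, open_narrow_bottle's own z axis and vertical below 0.12 rad and linear speed of each of blue_wide_bottle, blue_narrow_bottle, orange_wide_bottle, orange_narrow_bottle, green_wide_bottle, open_narrow_bottle below 0.02 m/s and horizontal distance between blue_narrow_bottle and blue_narrow_pocket below 0.012 m and z of blue_narrow_bottle in the frame of blue_narrow_pocket below 0.009 m and horizontal distance between orange_wide_bottle and orange_wide_pocket below 0.012 m and z of orange_wide_bottle in the frame of orange_wide_pocket below 0.009 m and horizontal distance between orange_narrow_bottle and orange_narrow_pocket below 0.012 m and z of orange_narrow_bottle in the frame of orange_narrow_pocket below 0.009 m and distance of each of green_wide_bottle, open_narrow_bottle from where it was at the start of the episode below 0.025 m); the robot touches nothing.
It fails at once if a wanted bottle is tipped more than 0.6 rad from upright (angle between any of blue_wide_bottle, blue_narrow_bottle, orange_wide_bottle, orange_narrow_bottle's own z axis and vertical above 0.6 rad).
It fails at once if the green-capped or the open bottle is shifted more than 25 mm or tipped more than 0.4 rad (distance of any of green_wide_bottle, open_narrow_bottle from where it was at the start of the episode above 0.025 m or angle between any of green_wide_bottle, open_narrow_bottle's own z axis and vertical above 0.4 rad).
It also fails if it takes over 106 s, if anything falls off the work surface, if the arm or the gripper's body presses on something with over 40 N, if the wrist force passes 120 N, or if a joint passes its speed limit or range.

## Working session

There is one attempt and no reset: what is moved stays moved. The work goes in short steps, Python scripts to look and compute and a shell command to move; the robot and the scene stay as the last step left them, time stands still between calls to the robot, and variables do not carry over. Pictures are saved under pics/ and viewed, at most 14 in all, crops included, and the job is handed in when it is done.

```bash
ls; mkdir -p pics
python3 - <<'E'
from cell import arm
import cv2,numpy as np
for n in("scene","top"):
    p,d=arm.grab_frame(n); cv2.imwrite(f"pics/{n}0.png",p[:,:,::-1]); np.savez(f"{n}0.npz",p=p,d=d)
    m=arm.camera_model(n); print(n,m["mtx"],np.round(m["world_from_camera"],3))
print(arm.state())
E
```

```text
pics
scene [[385.24703465   0.         323.40709879]
 [  0.         385.24703465 201.33217321]
 [  0.           0.           1.        ]] [[ 0.833  0.405 -0.376  0.966]
 [ 0.553 -0.59   0.589 -0.574]
 [ 0.017 -0.699 -0.715  0.712]
 [ 0.     0.     0.     1.   ]]
top [[420.24282332   0.         320.02060453]
 [  0.         420.24282332 201.15557669]
 [  0.           0.           1.        ]] [[-0.027 -0.995  0.1    0.516]
 [-1.     0.027  0.004 -0.002]
 [-0.006 -0.1   -0.995  1.013]
 [ 0.     0.     0.     1.   ]]
{'time_s': 0.1, 'q': array([-1.26888501,  0.32174801, -0.07008467,  1.4515744 ,  0.02258329,
        1.37078891, -0.05690968]), 'joint_vel': array([-1.16231680e-03, -3.39771181e-05,  6.93203515e-04, -4.29872081e-03,
       -9.14605057e-04, -2.82609299e-04, -1.67654986e-03]), 'joint_torque': array([ 1.99580550e-04, -4.94877899e+01, -3.84142231e-01, -3.15208805e+01,
        1.29020671e-02,  7.42799457e-03, -2.67882177e-05]), 'tcp_pos': array([0.1844117 , 0.62280292, 0.24132266]), 'ee_rot': array([-3.13986240e+00,  7.75293834e-05,  2.85379666e+00]), 'contact_force': array([ 0.55087967,  0.00638696, -0.36268129]), 'wrist_torque': array([-0.01182181,  0.02564328,  0.01672472]), 'finger_force': 0.0, 'finger_gap': 0.08537306709243954}
```

View pics/top0.png

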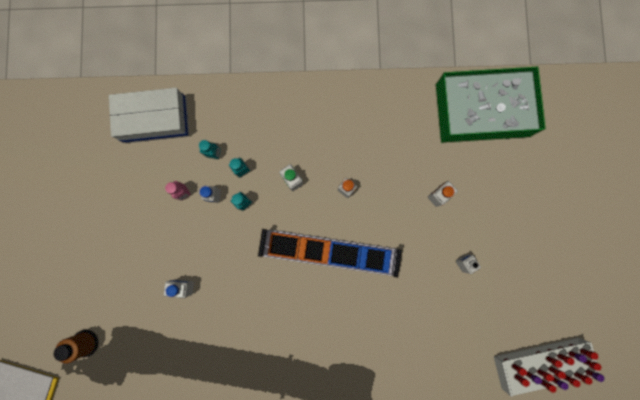

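View pics/scene0.png

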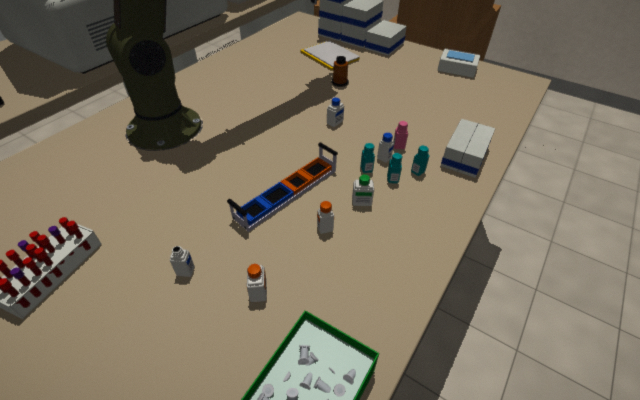

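Candidates in the top image. Blue caps: (207,192) and (175,290). Orange caps: (348,186) and (447,191). Look-alikes: green (291,175), open (470,263), pink (176,189), turquoise (208,148), (238,166) and (240,201). Next is a close crop plus cloud measurements.

```bash
cat > h.py <<'E'
from cell import arm
import cv2,numpy as np
def cloud(n,f=None):
    if f: z=np.load(f); p,d=z["p"],z["d"]
    else: p,d=arm.grab_frame(n)
    m=arm.camera_model(n); K=m["mtx"]; T=m["world_from_camera"]
    v,u=np.mgrid[0:400,0:640]
    P=np.stack([(u-K[0,2])/K[0,0]*d,(v-K[1,2])/K[1,1]*d,d],-1)@T[:3,:3].T+T[:3,3]
    P[d==0]=np.nan
    return p,P
E
python3 - <<'E'
from h import *
pt,Pt=cloud("top","top0.npz"); ps,Ps=cloud("scene","scene0.npz")
b={"blueA":(207,192),"blueB":(175,290),"orA":(348,186),"orB":(447,191),"green":(291,175),"open":(472,264),"pink":(176,189),"tq1":(208,148),"tq2":(238,166),"tq3":(240,201)}
tiles=[]
allP=np.concatenate([Pt.reshape(-1,3),Ps.reshape(-1,3)])
src=np.r_[np.zeros(256000),np.ones(256000)]
ok=np.isfinite(allP[:,0]); allP=allP[ok]; src=src[ok]
for n,(u,v) in b.items():
    w=Pt[v-4:v+5,u-4:u+5].reshape(-1,3); w=w[w[:,2]>.07]
    c=np.median(w,0) if len(w) else Pt[v,u]
    near=np.hypot(*(allP[:,:2]-c[:2]).T)<.05
    Q=allP[near];s=src[near]
    cap=Q[Q[:,2]>.078]; 
    out=[]
    for k in(0,1):
        cc=Q[(s==k)&(Q[:,2]>.072)]
        if len(cc)>4: out.append(np.round(cv2.minEnclosingCircle((cc[:,:2]*1e3).astype(np.float32))[0],1).tolist()+[round(cc[:,2].max(),3)])
    B=Q[(Q[:,2]>.012)&(Q[:,2]<.068)]
    # cloud quality filter: neighbours count
    r=cv2.minAreaRect((B[:,:2]*1e3).astype(np.float32))
    print(n,np.round(c,4),"caps",out,"rect",np.round(r[0],1),np.round(r[1],1),round(r[2],1),len(B))
    if n in("blueA","blueB","orA","orB","green","open"):
        t=cv2.resize(pt[v-20:v+24,u-22:u+22],(264,264),interpolation=cv2.INTER_CUBIC); cv2.putText(t,n,(5,20),0,.6,(255,0,0),2); tiles.append(t)
im=np.vstack([np.hstack(tiles[:3]),np.hstack(tiles[3:])])
cv2.imwrite("pics/crop1.png",im[:,:,::-1])
cv2.imwrite("pics/car.png",cv2.resize(pt[215:285,245:415],None,fx=4.6,fy=4.6,interpolation=cv2.INTER_CUBIC)[:,:,::-1])
# pockets: dark floors
H=cv2.cvtColor(pt,cv2.COLOR_RGB2HSV)
sub=(slice(228,280),slice(260,402))
for nm,(u,v) in {"p0":(284,245),"p1":(314,250),"p2":(345,254),"p3":(375,260)}.items():
    print(nm,np.round(Pt[v-3:v+4,u-3:u+4].reshape(-1,3).mean(0),4))
m=(Pt[...,2]>.02)&(Pt[...,2]<.032); m[:228]=0;m[280:]=0;m[:,:258]=0;m[:,402:]=0
r=cv2.minAreaRect((Pt[m][:,:2]*1e3).astype(np.float32)); print("adapters",r)
m=(Pt[...,2]>.05); m[:222]=0;m[282:]=0;m[:,:250]=0;m[:,410:]=0
q=Pt[m]; L=q[q[:,1]>0];R=q[q[:,1]<0]
print("handles",cv2.minAreaRect((L[:,:2]*1e3).astype(np.float32)),cv2.minAreaRect((R[:,:2]*1e3).astype(np.float32)))
E
```

```text
blueA [0.6366 0.252  0.0851] caps [[637.8, 256.9, np.float64(0.089)], [640.7, 255.6, np.float64(0.087)]] rect [638.2 237.1] [66.1 38.6] 87.1 408
blueB [0.4235 0.323  0.0838] caps [[422.1, 330.6, np.float64(0.09)], [424.9, 327.9, np.float64(0.087)]] rect [423.6 329.6] [54.8 37.9] 82.6 609
orA [ 0.6415 -0.0621  0.085 ] caps [[643.3, -62.6, np.float64(0.089)], [645.4, -63.2, np.float64(0.088)]] rect [644.4 -63.2] [35.3 32.4] 50.3 424
orB [ 0.6242 -0.2813  0.0844] caps [[622.9, -285.4, np.float64(0.089)], [625.2, -286.0, np.float64(0.087)]] rect [ 624.3 -286. ] [35.8 52.5] 39.8 726
green [0.6698 0.0644 0.0846] caps [[671.2, 67.1, np.float64(0.09)], [673.5, 67.1, np.float64(0.088)]] rect [672.5  66.2] [51.3 37.4] 33.0 645
open [ 0.4621 -0.3316  0.0788] caps [[460.1, -335.2, np.float64(0.084)], [461.7, -335.1, np.float64(0.083)]] rect [ 460.7 -335.7] [37.2 32.3] 30.2 642
pink [0.6458 0.3253 0.0838] caps [[648.6, 333.2, np.float64(0.089)], [650.5, 331.8, np.float64(0.087)]] rect [649.5 331.5] [36.6 33.4] 37.9 411
tq1 [0.7384 0.2531 0.0832] caps [[742.8, 258.6, np.float64(0.089)], [745.4, 258.0, np.float64(0.088)]] rect [744.4 258.5] [37.1 33.1] 78.1 426
tq2 [0.6954 0.1846 0.0839] caps [[699.4, 189.3, np.float64(0.09)], [701.4, 188.9, np.float64(0.087)]] rect [700.7 188.1] [31.9 36.8] 32.4 382
tq3 [0.6151 0.1804 0.0844] caps [[619.1, 185.4, np.float64(0.089)], [620.3, 185.6, np.float64(0.088)]] rect [620.5 184.3] [31.3 36.9] 43.4 372
p0 [0.5146 0.0895 0.0104]
p1 [0.5009 0.0186 0.0108]
p2 [ 0.4896 -0.0545  0.0108]
p3 [ 0.4737 -0.1249  0.0103]
adapters ((494.4437561035156, -18.0989990234375), (305.32244873046875, 58.651611328125), 80.5731430053711)
handles ((521.0325317382812, 133.34609985351562), (11.735434532165527, 63.346923828125), 79.86456298828125) ((467.8211364746094, -168.52566528320312), (12.468803405761719, 63.359947204589844), 79.81602478027344)
```

View pics/crop1.png

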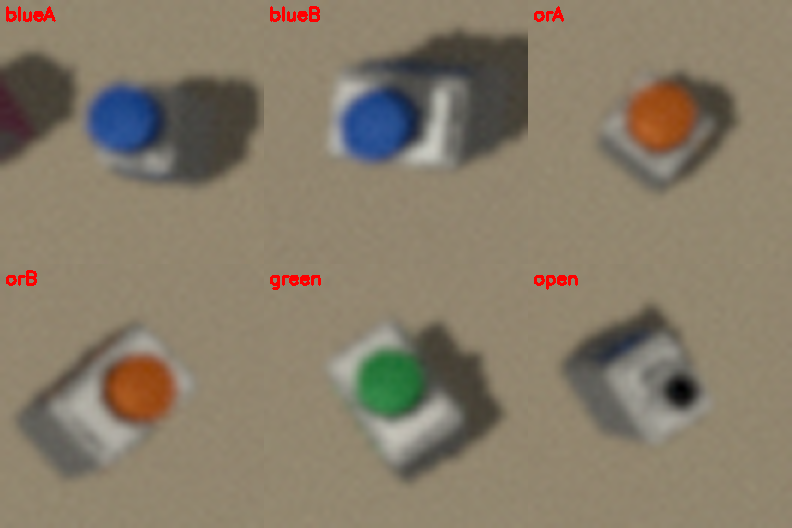

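View pics/car.png

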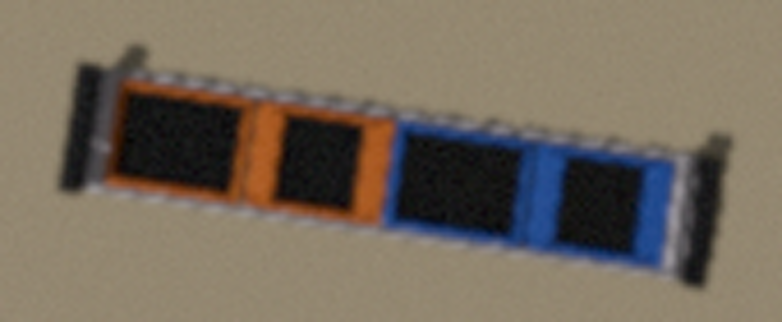

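Both blue caps and both orange caps stand on white bodies. B (175,290) and orB are the wide ones (about 50 mm rectangles); orA is narrow. The pockets run orange wide (284,245), orange narrow (314,250), blue wide (345,254), blue narrow (375,260). Next I'll refine blueA's yaw and write a delta helper.

```bash
cat >> h.py <<'E'
def to(x,y,z,close):
    """print row values (fractions) from the present pose to TCP x,y,z (mm) with closing axis at `close` deg"""
    from scipy.spatial.transform import Rotation as R
    s=arm.state(); R0=R.from_euler("xyz",s["ee_rot"]); Rg=R.from_euler("xyz",[np.pi,0,np.deg2rad(close+90)])
    d=R0.inv(); sh=d.apply(np.array([x,y,z])/1e3-s["tcp_pos"])/.5
    c=[d*Rg, d*Rg*R.from_rotvec([0,0,np.pi])]
    print("shift",np.round(sh,4),"turn",[np.round(np.rad2deg(k.as_rotvec())/30,3).tolist() for k in c],"mm",round(np.linalg.norm(sh)*500),"q",np.round(s["q"],2),"gap",round(s["finger_gap"],4))
E
python3 - <<'E'
from h import *
pt,Pt=cloud("top","top0.npz"); ps,Ps=cloud("scene","scene0.npz")
A=np.concatenate([Pt.reshape(-1,3),Ps.reshape(-1,3)]); A=A[np.isfinite(A[:,0])]*1e3
for n,c,(a,b) in [("blueA",(639,256),(34,30)),("blueB",(423.6,329.6),(34,50)),("orA",(644.4,-63.2),(34,30)),("orB",(624.3,-286),(34,50))]:
    Q=A[np.hypot(*(A[:,:2]-c).T)<(36 if b==50 else 29)]; B=Q[(Q[:,2]>12)&(Q[:,2]<66)]
    print(n,cv2.minAreaRect(B[:,:2].astype(np.float32)))
q=Ps[(Ps[...,2]>.05)].reshape(-1,3)*1e3
for c in((521,133),(468,-168)):
    k=q[np.hypot(*(q[:,:2]-c).T)<45]; print(cv2.minAreaRect(k[:,:2].astype(np.float32)))
to(424,329,100,-7.4)
E
```

```text
blueA ((639.1010131835938, 254.77749633789062), (31.076316833496094, 38.32369613647461), 86.22652435302734)
blueB ((423.6430969238281, 329.5844421386719), (54.814613342285156, 37.86500549316406), 82.55718994140625)
orA ((644.4185791015625, -63.17095184326172), (35.329612731933594, 32.37919998168945), 50.27314376831055)
orB ((624.2648315429688, -285.9638366699219), (35.777427673339844, 52.462493896484375), 39.83534622192383)
((522.69921875, 133.6781768798828), (14.507721900939941, 65.92620086669922), 81.89887237548828)
((469.3411865234375, -168.44586181640625), (12.90782356262207, 66.07193756103516), 81.17222595214844)
shift [-0.6262 -0.4269  0.2834] turn [[-0.003, 0.002, 2.697], [-0.003, -0.003, -3.303]] mm 405 q [-1.27  0.32 -0.07  1.45  0.02  1.37 -0.06] gap 0.0854
```

```bash
R='-0.31 -0.21 0.05 0 0 0.9 1'; python3 -m pendant '-0.31 -0.21 0.05 0 0 0.9 1;-0.31 -0.21 0.05 0 0 0.9 1;-0.31 -0.21 0.05 0 0 0.9 1;-0.31 -0.21 0.05 0 0 0.9 1;-0.31 -0.21 0.05 0 0 0.9 1'; python3 -c "
from h import *
to(424,329,180,-7.4)"
```

```text
time_s: 0.6
tcp_pos: [0.3088, 0.4725, 0.2164]
ee_rot: [-3.14, 0.004, 2.372]
contact_force: [0.6, 1.3, 0.1]
finger_gap: 0.0856
finger_force: 0.0
shift [-0.3649 -0.0456  0.0743] turn [[0.0, 0.009, 1.777], [-0.01, 0.0, -4.223]] mm 188 q [-1.11  0.15  0.08  1.71 -0.01  1.28 -0.23] gap 0.0856
```

```bash
python3 -m pendant '-0.365 -0.046 0.075 0 0 0.9 1;-0.365 -0.046 0.075 0 0 0.9 1;-0.365 -0.046 0.075 0 0 0.9 1;-0.365 -0.046 0.075 0 0 0.9 1;-0.365 -0.046 0.075 0 0 0.9 1' >/dev/null; python3 -m pendant '0 0 0 0 0 0.87 1;0 0 0 0 0 0.87 1;0 0 0 0 0 0.87 1;0 0 0 0 0 0.87 1;0 0 0 0 0 0.87 1'; python3 -m pendant '0 0 0 0 0 0 0.65;0 0 0 0 0 0 0.65;0 0 0 0 0 0 0.65' ; python3 -c "
from h import *
to(424,329,130,-7.4)
p,d=arm.grab_frame('scene');cv2.imwrite('pics/s1.png',p[:,:,::-1])"
```

```text
time_s: 1.6
tcp_pos: [0.4193, 0.3372, 0.1797]
ee_rot: [-3.141, -0.0, 1.461]
contact_force: [-0.1, -0.4, -0.4]
finger_gap: 0.0854
finger_force: 0.0
time_s: 1.9
tcp_pos: [0.4199, 0.3364, 0.1798]
ee_rot: [3.142, -0.0, 1.457]
contact_force: [-0.7, -0.0, 0.5]
finger_gap: 0.0554
finger_force: 0.0
shift [-0.0137  0.0099  0.0996] turn [[0.0, -0.0, 0.029], [0.0, 0.0, -5.971]] mm 51 q [-0.97  0.12  0.27  1.82 -0.03  1.2  -0.81] gap 0.0554
```

```bash
python3 -m pendant '-0.014 0.01 0.05 0 0 0.03 0.65;-0.014 0.01 0.14 0 0 0.03 0.65;-0.014 0.01 0.21 0 0 0.03 0.65;-0.014 0.01 0.26 0 0 0.03 0.65;-0.014 0.01 0.285 0 0 0.03 0.65'; python3 -m pendant '0 0 0 0 0 0 0.65' ;python3 -c "
from h import *
to(424,329,37,-7.4)"
```

```text
time_s: 2.45
tcp_pos: [0.4228, 0.3276, 0.0349]
ee_rot: [-3.139, 0.003, 1.44]
contact_force: [-0.3, -0.1, 0.1]
finger_gap: 0.0557
finger_force: 0.0
time_s: 2.55
tcp_pos: [0.4232, 0.328, 0.0359]
ee_rot: [-3.14, 0.003, 1.44]
contact_force: [-0.5, 0.3, 0.4]
finger_gap: 0.0554
finger_force: 0.0
shift [ 0.0023  0.0013 -0.0023] turn [[-0.004, 0.005, -0.003], [0.008, 0.006, 5.997]] mm 2 q [-0.94  0.29  0.26  1.96 -0.09  0.91 -0.76] gap 0.0554
```

Close the gripper, then a small lift to check.

```bash
python3 -m pendant '0 0 0 0 0 0 0.2;0 0 0 0 0 0 0.2;0 0 0 0 0 0 0.2;0 0 0 0 0 0 0.2;0 0 0 0 0 0 0.2' 40; python3 -m pendant '0 0 -0.03 0 0 0 0.2;0 0 -0.09 0 0 0 0.2;0 0 -0.15 0 0 0 0.2;0 0 -0.2 0 0 0 0.2;0 0 -0.23 0 0 0 0.2'; python3 -m pendant '0 0 0 0 0 0 0.2;0 0 0 0 0 0 0.2'
python3 - <<'E'
from h import *
to(489,-53.4,160,-10)
ps,Ps=cloud("scene");pt,Pt=cloud("top")
cv2.imwrite("pics/s2.png",cv2.resize(ps[20:220,220:440],None,fx=2.6,fy=2.6)[:,:,::-1])
E
```

```text
time_s: 3.05
tcp_pos: [0.4252, 0.3298, 0.039]
ee_rot: [3.14, -0.003, 1.44]
contact_force: [-0.4, 0.1, 6.4]
finger_gap: 0.0332
finger_force: 41.0
time_s: 3.55
tcp_pos: [0.4247, 0.3292, 0.1546]
ee_rot: [3.14, -0.002, 1.44]
contact_force: [0.1, -0.0, -1.8]
finger_gap: 0.0332
finger_force: 40.1
time_s: 3.75
tcp_pos: [0.4238, 0.3286, 0.1519]
ee_rot: [-3.141, 0.0, 1.44]
contact_force: [-0.4, -0.7, -1.1]
finger_gap: 0.0334
finger_force: 40.2
shift [-0.7405  0.2289 -0.0162] turn [[-0.001, 0.0, 0.084], [-0.001, -0.001, -5.916]] mm 388 q [-0.96  0.14  0.27  1.86 -0.04  1.15 -0.8 ] gap 0.0334
```

View pics/s2.png

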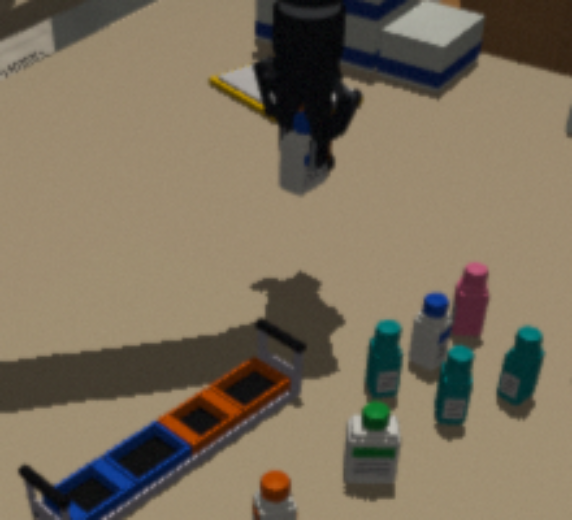

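The blue wide bottle is held upright (crop, 300,160). Carrying it to the blue wide pocket.

```bash
python3 -m pendant '-0.04 0.012 -0.01 0 0 0.02 0.2;-0.12 0.036 -0.015 0 0 0.04 0.2;-0.2 0.061 -0.015 0 0 0.06 0.2;-0.28 0.086 -0.015 0 0 0.08 0.2;-0.36 0.111 -0.015 0 0 0.084 0.2' 40 >/dev/null; python3 -m pendant '-0.08 0.025 0 0 0 0 0.2;-0.16 0.05 0 0 0 0 0.2;-0.24 0.075 0 0 0 0 0.2;-0.32 0.1 0 0 0 0 0.2;-0.37 0.115 0 0 0 0 0.2'; python3 -m pendant '0 0 0 0 0 0 0.2;0 0 0 0 0 0 0.2;0 0 0 0 0 0 0.2'; python3 -c "
from h import *
to(489,-53.4,49,-10)"
```

```text
time_s: 4.85
tcp_pos: [0.4791, -0.0538, 0.1594]
ee_rot: [-3.141, 0.001, 1.391]
contact_force: [-0.2, 0.6, -2.1]
finger_gap: 0.0332
finger_force: 40.2
time_s: 5.15
tcp_pos: [0.4796, -0.0482, 0.1593]
ee_rot: [-3.14, -0.0, 1.397]
contact_force: [-0.3, 0.7, -0.3]
finger_gap: 0.0335
finger_force: 40.2
shift [-0.0071  0.0206  0.2206] turn [[-0.002, -0.0, 0.002], [0.001, -0.003, -5.998]] mm 111 q [-0.58  0.01  0.63  1.98 -0.01  1.15 -0.12] gap 0.0335
```

```bash
python3 -m pendant '-0.007 0.0206 0 0 0 0 0.2;-0.007 0.0206 0.05 0 0 0 0.2;-0.007 0.0206 0.11 0 0 0 0.2;-0.007 0.0206 0.15 0 0 0 0.2;-0.007 0.0206 0.17 0 0 0 0.2'; python3 -c "
from h import *
to(489,-53.4,49,-10)
p,d=arm.grab_frame('scene');cv2.imwrite('pics/s3.png',cv2.resize(p[100:260,200:380],None,fx=3.3,fy=3.3,interpolation=cv2.INTER_CUBIC)[:,:,::-1])"
```

```text
time_s: 5.65
tcp_pos: [0.489, -0.0538, 0.0729]
ee_rot: [-3.139, 0.001, 1.398]
contact_force: [0.9, 0.4, -0.5]
finger_gap: 0.0335
finger_force: 40.2
shift [0.0008 0.0001 0.0478] turn [[-0.005, 0.002, 0.003], [-0.004, -0.008, -5.997]] mm 24 q [-0.54  0.16  0.65  2.04 -0.12  0.97 -0.01] gap 0.0335
```

View pics/s3.png

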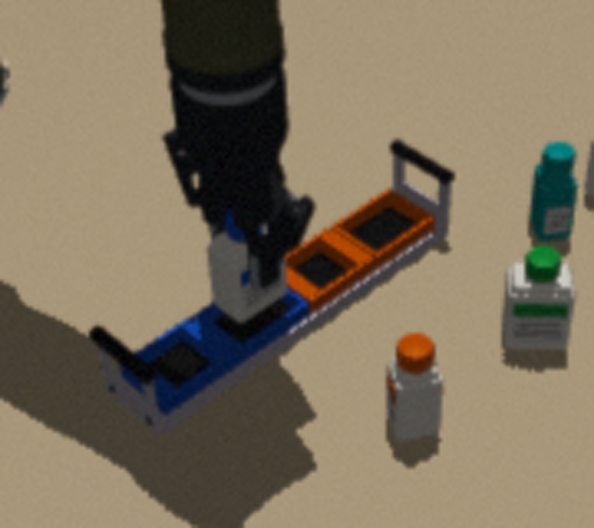

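The bottle sits over the blue wide pocket (crop 245,300). Lower it, release, and rise.

```bash
python3 -m pendant '0 0 0.02 0 0 0 0.2;0 0 0.035 0 0 0 0.2;0 0 0.044 0 0 0 0.2;0 0 0.048 0 0 0 0.2;0 0 0.048 0 0 0 0.2'; python3 -m pendant '0 0 0 0 0 0 0.6;0 0 0 0 0 0 0.6;0 0 0 0 0 0 0.6;0 0 0 0 0 0 0.6'; python3 -m pendant '0 0 -0.03 0 0 0 0.65;0 0 -0.1 0 0 0 0.65;0 0 -0.18 0 0 0 0.65;0 0 -0.24 0 0 0 0.65;0 0 -0.24 0 0 0 0.65'; python3 -c "
from h import *
to(644.4,-63.2,165,-39.7)
to(644.4,-63.2,165,50.3)
p,P=cloud('top')
B=P.reshape(-1,3)*1e3;B=B[np.hypot(B[:,0]-489,B[:,1]+53)<40]; print(np.nanmax(B[:,2]),np.nanmedian(B[(B[:,2]>85)&(B[:,2]<105)],0))
"
```

```text
time_s: 6.2
tcp_pos: [0.4898, -0.0543, 0.0508]
ee_rot: [3.141, -0.0, 1.396]
contact_force: [-0.3, -0.1, -0.8]
finger_gap: 0.0338
finger_force: 40.2
time_s: 6.6
tcp_pos: [0.4899, -0.0543, 0.0511]
ee_rot: [3.141, -0.0, 1.396]
contact_force: [-0.5, 1.1, -0.5]
finger_gap: 0.0513
finger_force: 0.0
time_s: 7.1
tcp_pos: [0.4927, -0.0545, 0.1753]
ee_rot: [3.133, -0.003, 1.396]
contact_force: [0.5, -0.5, 0.4]
finger_gap: 0.0554
finger_force: 0.0
shift [0.0356 0.3016 0.0233] turn [[0.014, -0.01, 0.99], [0.013, 0.019, -5.01]] mm 152 q [-0.58  0.02  0.65  1.94 -0.02  1.18 -0.1 ] gap 0.0554
shift [0.0356 0.3016 0.0233] turn [[0.017, 0.003, -2.01], [0.003, -0.02, 3.99]] mm 152 q [-0.58  0.02  0.65  1.94 -0.02  1.18 -0.1 ] gap 0.0554
586.3705283122664 [nan nan nan]
  return np.nanmean(a, axis, out=out, keepdims=keepdims)
```

```bash
python3 -m pendant '0.036 0.302 0 0 0 -1 0.65;0.036 0.302 0 0 0 -1 0.65;0.036 0.302 0 0 0 -1 0.65;0.036 0.302 0 0 0 -1 0.65;0.036 0.302 0 0 0 -1 0.65' >/dev/null;  python3 -m pendant '0 0 0 0 0 -1 0.65;0 0 0 0 0 -1 0.65;0 0 0 0 0 -1 0.65;0 0 0 0 0 -1 0.65;0 0 0 0 0 -1 0.65'; python3 -m pendant '0 0 0 0 0 0 0.65;0 0 0 0 0 0 0.65'
python3 - <<'E'
from h import *
to(644.4,-63.2,37,50.3)
p,P=cloud('scene');B=P.reshape(-1,3)*1e3;B=B[np.hypot(B[:,0]-489,B[:,1]+53)<40]; B=B[(B[:,2]>78)&(B[:,2]<105)]
print(B[:,2].max(),cv2.minEnclosingCircle(B[:,:2].astype(np.float32)))
cv2.imwrite('pics/s4.png',cv2.resize(p[100:260,200:380],None,fx=3.3,fy=3.3,interpolation=cv2.INTER_CUBIC)[:,:,::-1])
E
```

```text
time_s: 8.15
tcp_pos: [0.6401, -0.063, 0.1707]
ee_rot: [3.141, -0.001, 2.441]
contact_force: [-0.3, 0.2, -0.3]
finger_gap: 0.0553
finger_force: 0.0
time_s: 8.35
tcp_pos: [0.641, -0.0628, 0.1709]
ee_rot: [3.141, -0.0, 2.441]
contact_force: [0.1, -0.7, -0.2]
finger_gap: 0.0556
finger_force: 0.0
shift [-0.0058  0.0037  0.2677] turn [[0.0, -0.001, -0.014], [-0.001, -0.001, 5.986]] mm 134 q [-0.36  0.38  0.53  1.58 -0.2   1.24  1.07] gap 0.0556
97.53770852227805 ((491.84027099609375, -51.54667282104492), 20.751873016357422)
```

View pics/s4.png

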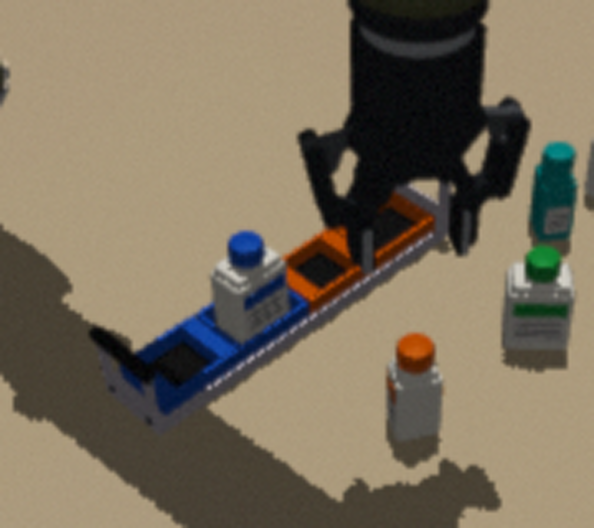

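Blue wide is seated (crop 250,290; cap top about 97 mm). Descend on the orange narrow bottle.

```bash
python3 -m pendant '-0.006 0.004 0.05 0 0 -0.014 0.65;-0.006 0.004 0.13 0 0 -0.014 0.65;-0.006 0.004 0.2 0 0 -0.014 0.65;-0.006 0.004 0.24 0 0 -0.014 0.65;-0.006 0.004 0.266 0 0 -0.014 0.65' >/dev/null; python3 -m pendant '0 0 0 0 0 0 0.65;0 0 0 0 0 0 0.2;0 0 0 0 0 0 0.2;0 0 0 0 0 0 0.2;0 0 0 0 0 0 0.2' 40;python3 -m pendant '0 0 0 0 0 0 0.2' ; python3 -m pendant '0 0 -0.03 0 0 0 0.2;0 0 -0.09 0 0 0 0.2;0 0 -0.15 0 0 0 0.2;0 0 -0.2 0 0 0 0.2;0 0 -0.24 0 0 0 0.2'; python3 -c "
from h import *
to(501.5,17.6,160,-10)"
```

```text
time_s: 9.4
tcp_pos: [0.6463, -0.0634, 0.0395]
ee_rot: [3.14, 0.002, 2.451]
contact_force: [-1.0, 0.2, 4.8]
finger_gap: 0.0333
finger_force: 40.8
time_s: 9.5
tcp_pos: [0.6463, -0.0634, 0.0395]
ee_rot: [3.14, 0.002, 2.451]
contact_force: [-0.1, 1.0, 6.8]
finger_gap: 0.0338
finger_force: 41.1
time_s: 10.0
tcp_pos: [0.6453, -0.0634, 0.1604]
ee_rot: [3.14, 0.001, 2.45]
contact_force: [0.6, -0.1, -0.7]
finger_gap: 0.0335
finger_force: 40.2
shift [ 3.249e-01 -5.850e-02  3.000e-04] turn [[0.003, 0.001, 2.013], [-0.001, 0.004, -3.987]] mm 165 q [-0.35  0.39  0.53  1.58 -0.21  1.22  1.09] gap 0.0335
```

```bash
python3 -m pendant '0.05 -0.009 -0.005 0 0 0.2 0.2;0.12 -0.022 -0.005 0 0 0.4 0.2;0.2 -0.036 -0.005 0 0 0.6 0.2;0.27 -0.049 -0.005 0 0 0.8 0.2;0.325 -0.0585 -0.005 0 0 1 0.2' >/dev/null;  python3 -m pendant '0 0 0 0 0 0.2 0.2;0 0 0 0 0 0.4 0.2;0 0 0 0 0 0.6 0.2;0 0 0 0 0 0.8 0.2;0 0 0 0 0 1 0.2'; python3 -m pendant '0 0 0 0 0 0 0.2;0 0 0 0 0 0 0.2;0 0 0 0 0 0 0.2'; python3 -c "
from h import *
to(501.5,17.6,49,-10)"
```

```text
time_s: 11.0
tcp_pos: [0.5009, 0.0176, 0.1609]
ee_rot: [-3.142, -0.0, 1.399]
contact_force: [0.1, -0.3, -0.9]
finger_gap: 0.0333
finger_force: 40.2
time_s: 11.3
tcp_pos: [0.5011, 0.0177, 0.1605]
ee_rot: [3.142, -0.0, 1.405]
contact_force: [0.3, -0.6, -1.0]
finger_gap: 0.0336
finger_force: 40.2
shift [-2.00e-04  7.00e-04  2.23e-01] turn [[0.0, -0.0, 0.017], [0.001, 0.0, -5.983]] mm 112 q [-0.65  0.06  0.58  1.94 -0.04  1.15 -0.22] gap 0.0336
```

```bash
python3 -m pendant '0 0 0.04 0 0 0.015 0.2;0 0 0.1 0 0 0.015 0.2;0 0 0.15 0 0 0.015 0.2;0 0 0.18 0 0 0.015 0.2;0 0 0.2 0 0 0.015 0.2' ; python3 -m pendant '0 0 0.01 0 0 0 0.2;0 0 0.018 0 0 0 0.2;0 0 0.022 0 0 0 0.2;0 0 0.022 0 0 0 0.2;0 0 0.022 0 0 0 0.2'; python3 -m pendant '0 0 0 0 0 0 0.6;0 0 0 0 0 0 0.6;0 0 0 0 0 0 0.6;0 0 0 0 0 0 0.6'; python3 -m pendant '0 0 -0.03 0 0 0 0.65;0 0 -0.1 0 0 0 0.65;0 0 -0.18 0 0 0 0.65;0 0 -0.24 0 0 0 0.65;0 0 -0.24 0 0 0 0.65'; python3 -c "
from h import *
to(624.3,-286,175,39.8)
"
```

```text
time_s: 11.8
tcp_pos: [0.5004, 0.0177, 0.0591]
ee_rot: [-3.14, 0.001, 1.397]
contact_force: [-0.0, 0.5, -0.6]
finger_gap: 0.0337
finger_force: 40.2
time_s: 12.3
tcp_pos: [0.5016, 0.0179, 0.0498]
ee_rot: [3.141, -0.001, 1.396]
contact_force: [-0.5, -0.2, -0.9]
finger_gap: 0.0333
finger_force: 40.4
time_s: 12.7
tcp_pos: [0.5013, 0.0178, 0.0494]
ee_rot: [3.141, -0.0, 1.396]
contact_force: [-0.3, -0.4, 0.0]
finger_gap: 0.0513
finger_force: 0.0
time_s: 13.2
tcp_pos: [0.5043, 0.018, 0.1739]
ee_rot: [3.134, -0.004, 1.396]
contact_force: [0.3, 0.4, 0.1]
finger_gap: 0.0554
finger_force: 0.0
shift [-0.5568  0.3425 -0.0018] turn [[0.017, -0.001, -1.661], [-0.001, -0.021, 4.338]] mm 327 q [-0.66  0.05  0.59  1.92 -0.03  1.17 -0.23] gap 0.0554
```

```bash
python3 -m pendant '-0.28 0.17 0 0 0 -0.83 0.65;-0.28 0.17 0 0 0 -0.83 0.65;-0.28 0.17 0 0 0 -0.83 0.65;-0.28 0.17 0 0 0 -0.83 0.65;-0.28 0.17 0 0 0 -0.83 0.65'
python3 - <<'E'
from h import *
to(624.3,-286,175,39.8)
p,P=cloud('scene');B=P.reshape(-1,3)*1e3;B=B[np.hypot(B[:,0]-501.5,B[:,1]-17.6)<30]; B=B[(B[:,2]>78)&(B[:,2]<105)]
print(B[:,2].max(),cv2.minEnclosingCircle(B[:,:2].astype(np.float32)))
E
```

```text
time_s: 13.7
tcp_pos: [0.5603, -0.1423, 0.1687]
ee_rot: [-3.14, 0.005, 1.822]
contact_force: [-0.2, -1.4, 0.2]
finger_gap: 0.0554
finger_force: 0.0
shift [-0.3104  0.0524 -0.0113] turn [[-0.005, 0.008, -0.846], [0.012, 0.007, 5.154]] mm 157 q [-0.4   0.25  0.69  1.75 -0.17  1.2   0.59] gap 0.0554
92.79768873275007 ((502.90972900390625, 18.15084457397461), 12.946183204650879)
```

```bash
python3 -m pendant '-0.31 0.052 0 0 0 -0.84 0.65;-0.31 0.052 0 0 0 -0.84 0.65;-0.31 0.052 0 0 0 -0.84 0.65;-0.31 0.052 0 0 0 -0.84 0.65;-0.31 0.052 0 0 0 -0.84 0.65' >/dev/null; python3 -m pendant '0 0 0 0 0 0 0.65;0 0 0 0 0 0 0.65;0 0 0 0 0 0 0.65'
python3 - <<'E'
from h import *
to(624.3,-286,37,39.8)
p,P=cloud('scene');B=P.reshape(-1,3)*1e3;B=B[np.hypot(B[:,0]-501.5,B[:,1]-17.6)<30]; B=B[(B[:,2]>78)&(B[:,2]<105)]
print(B[:,2].max(),cv2.minEnclosingCircle(B[:,:2].astype(np.float32)))
cv2.imwrite('pics/s5.png',cv2.resize(p[100:310,160:400],None,fx=2.6,fy=2.6,interpolation=cv2.INTER_CUBIC)[:,:,::-1])
E
```

```text
time_s: 14.55
tcp_pos: [0.6257, -0.2755, 0.1694]
ee_rot: [3.14, -0.001, 2.272]
contact_force: [-0.2, 1.4, 0.4]
finger_gap: 0.0557
finger_force: 0.0
shift [-0.0144 -0.016   0.2647] turn [[0.002, -0.002, 0.013], [0.003, 0.004, -5.987]] mm 133 q [-0.08  0.49  0.63  1.47 -0.3   1.28  1.28] gap 0.0557
97.32115319736823 ((502.30859375, 18.639904022216797), 13.5927095413208)
```

View pics/s5.png

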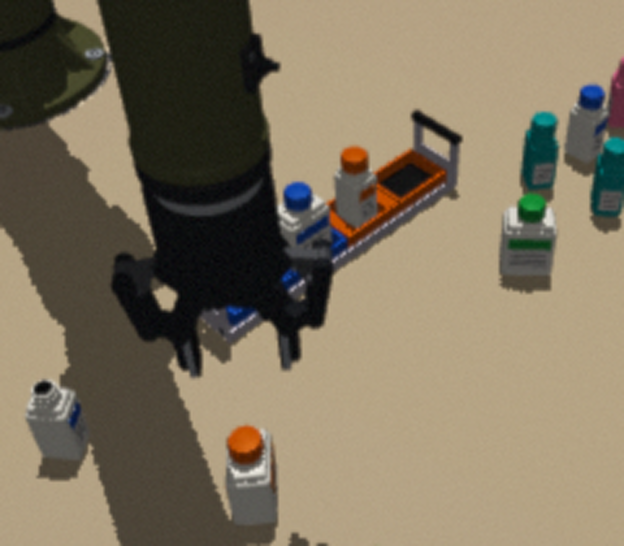

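Orange narrow is seated (crop 355,190). Grasp the orange wide bottle (crop 250,480).

```bash
python3 -m pendant '-0.0144 -0.016 0.03 0 0 0.013 0.65;-0.0144 -0.016 0.12 0 0 0.013 0.65;-0.0144 -0.016 0.19 0 0 0.013 0.65;-0.0144 -0.016 0.235 0 0 0.013 0.65;-0.0144 -0.016 0.263 0 0 0.013 0.65' >/dev/null; python3 -m pendant '0 0 0 0 0 0 0.65;0 0 0 0 0 0 0.2;0 0 0 0 0 0 0.2;0 0 0 0 0 0 0.2;0 0 0 0 0 0 0.2' 40;python3 -m pendant '0 0 0 0 0 0 0.2' ; python3 -m pendant '0 0 -0.03 0 0 0 0.2;0 0 -0.09 0 0 0 0.2;0 0 -0.15 0 0 0 0.2;0 0 -0.2 0 0 0 0.2;0 0 -0.26 0 0 0 0.2'; python3 -c "
from h import *
to(514,88.5,170,-10)"
```

```text
time_s: 15.6
tcp_pos: [0.6249, -0.2893, 0.0395]
ee_rot: [3.14, 0.002, 2.263]
contact_force: [-0.4, -0.6, 2.7]
finger_gap: 0.0333
finger_force: 41.1
time_s: 15.7
tcp_pos: [0.6249, -0.2893, 0.0394]
ee_rot: [3.14, 0.002, 2.263]
contact_force: [0.8, -0.8, 6.5]
finger_gap: 0.0335
finger_force: 41.5
time_s: 16.2
tcp_pos: [0.6232, -0.2883, 0.1688]
ee_rot: [-3.141, -0.001, 2.263]
contact_force: [0.8, -0.4, -1.7]
finger_gap: 0.0333
finger_force: 40.6
shift [ 0.7195  0.313  -0.0015] turn [[-0.002, -0.002, 1.655], [0.003, -0.003, -4.345]] mm 392 q [-0.07  0.5   0.64  1.46 -0.3   1.28  1.29] gap 0.0333
```

```bash
python3 -m pendant '0.05 0.022 -0.003 0 0 0.15 0.2;0.13 0.057 -0.003 0 0 0.33 0.2;0.21 0.092 -0.003 0 0 0.5 0.2;0.29 0.127 -0.003 0 0 0.67 0.2;0.36 0.157 -0.003 0 0 0.83 0.2'; python3 -c "
from h import *
to(513.5,86,170,-10)"
```

```text
time_s: 16.7
tcp_pos: [0.5683, -0.0976, 0.1695]
ee_rot: [-3.141, -0.001, 1.826]
contact_force: [0.6, 0.7, -1.0]
finger_gap: 0.0334
finger_force: 40.6
shift [ 0.383  -0.0135 -0.0004] turn [[-0.001, -0.002, 0.821], [0.003, -0.001, -5.179]] mm 192 q [-0.48  0.25  0.7   1.75 -0.17  1.2   0.53] gap 0.0334
```

```bash
python3 -m pendant '0.08 -0.003 0 0 0 0.18 0.2;0.16 -0.006 0 0 0 0.36 0.2;0.24 -0.009 0 0 0 0.54 0.2;0.32 -0.012 0 0 0 0.7 0.2;0.37 -0.0135 0 0 0 0.82 0.2'>/dev/null; python3 -m pendant '0 0 0 0 0 0 0.2;0 0 0 0 0 0 0.2;0 0 0 0 0 0 0.2'; python3 -c "
from h import *
to(513.5,86,50,-10)"
```

```text
time_s: 17.5
tcp_pos: [0.516, 0.0756, 0.1696]
ee_rot: [3.141, 0.0, 1.398]
contact_force: [0.2, -0.2, -1.0]
finger_gap: 0.0333
finger_force: 40.6
shift [ 0.0198 -0.0086  0.2393] turn [[0.001, 0.001, 0.003], [-0.001, 0.001, -5.997]] mm 120 q [-0.8   0.1   0.64  1.88 -0.07  1.18 -0.31] gap 0.0333
```

```bash
python3 -m pendant '0.02 -0.0086 0 0 0 0 0.2;0.02 -0.0086 0.05 0 0 0 0.2;0.02 -0.0086 0.12 0 0 0 0.2;0.02 -0.0086 0.175 0 0 0 0.2;0.02 -0.0086 0.195 0 0 0 0.2'; python3 -c "
from h import *
to(513.5,86,50,-10)
p,d=arm.grab_frame('scene');cv2.imwrite('pics/s6.png',cv2.resize(p[80:260,200:400],None,fx=3,fy=3,interpolation=cv2.INTER_CUBIC)[:,:,::-1])"
```

```text
time_s: 18.0
tcp_pos: [0.5112, 0.087, 0.0691]
ee_rot: [-3.137, 0.003, 1.398]
contact_force: [0.0, 0.5, -1.0]
finger_gap: 0.0335
finger_force: 40.7
shift [-0.0011  0.0051  0.0383] turn [[-0.008, 0.005, 0.004], [-0.008, -0.013, -5.996]] mm 19 q [-0.78  0.23  0.62  1.98 -0.16  0.98 -0.25] gap 0.0335
```

View pics/s6.png

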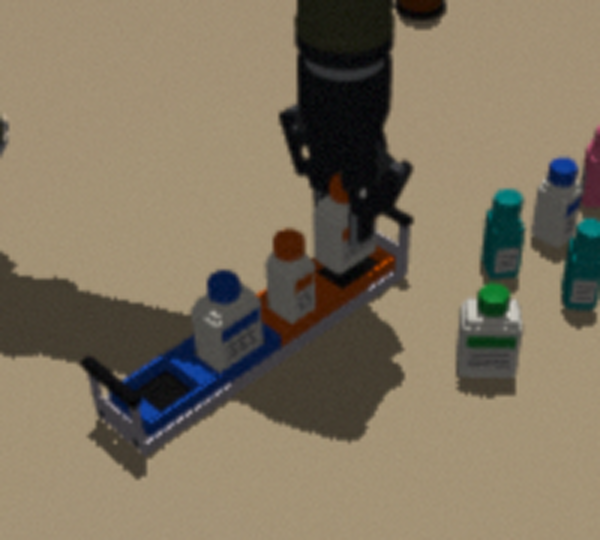

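Orange wide is over its pocket (crop 345,250). Lower and release.

```bash
python3 -m pendant '0 0.003 0.018 0 0 0 0.2;0 0.003 0.03 0 0 0 0.2;0 0.003 0.038 0 0 0 0.2;0 0.003 0.038 0 0 0 0.2;0 0.003 0.038 0 0 0 0.2'; python3 -m pendant '0 0 0 0 0 0 0.6;0 0 0 0 0 0 0.6;0 0 0 0 0 0 0.6;0 0 0 0 0 0 0.6'; python3 -m pendant '0 0 -0.03 0 0 0 0.6;0 0 -0.1 0 0 0 0.6;0 0 -0.18 0 0 0 0.6;0 0 -0.26 0 0 0 0.6;0 0 -0.26 0 0 0 0.6'; python3 -c "
from h import *
to(639,254.8,175,-4)
"
```

```text
time_s: 18.55
tcp_pos: [0.515, 0.0876, 0.0533]
ee_rot: [3.141, -0.001, 1.399]
contact_force: [0.2, -0.2, -1.4]
finger_gap: 0.0334
finger_force: 40.7
time_s: 18.95
tcp_pos: [0.5148, 0.0875, 0.053]
ee_rot: [3.141, -0.0, 1.399]
contact_force: [-0.4, 0.2, 0.2]
finger_gap: 0.0514
finger_force: 0.0
time_s: 19.45
tcp_pos: [0.5186, 0.0879, 0.1897]
ee_rot: [3.132, -0.006, 1.399]
contact_force: [0.4, 0.8, 0.2]
finger_gap: 0.0512
finger_force: 0.0
shift [0.3699 0.1798 0.0336] turn [[0.019, -0.011, -0.195], [-0.017, -0.03, 5.805]] mm 206 q [-0.82  0.08  0.64  1.86 -0.06  1.21 -0.34] gap 0.0512
```

```bash
python3 -m pendant '0.37 0.18 0 0 0 -0.195 0.6;0.37 0.18 0 0 0 -0.195 0.6;0.37 0.18 0 0 0 -0.195 0.6;0.37 0.18 0 0 0 -0.195 0.6;0.37 0.18 0 0 0 -0.195 0.6' >/dev/null; python3 -m pendant '0 0 0 0 0 0 0.6;0 0 0 0 0 0 0.6;0 0 0 0 0 0 0.6'
python3 - <<'E'
from h import *
to(639,255.5,100,-4)
p,P=cloud('scene');C=P.reshape(-1,3)*1e3
for c in((514,88.5),(501.5,17.6),(489,-53.4)):
    B=C[np.hypot(*(C[:,:2]-c).T)<30];B=B[(B[:,2]>80)&(B[:,2]<105)]
    print(B[:,2].max(),cv2.minEnclosingCircle(B[:,:2].astype(np.float32)))
cv2.imwrite('pics/s7.png',cv2.resize(p[80:260,220:440],None,fx=3,fy=3,interpolation=cv2.INTER_CUBIC)[:,:,::-1])
E
```

```text
time_s: 20.25
tcp_pos: [0.6348, 0.2522, 0.1837]
ee_rot: [3.141, -0.0, 1.499]
contact_force: [0.7, -0.2, -0.4]
finger_gap: 0.0513
finger_force: 0.0
shift [0.0072 0.0078 0.1673] turn [[0.001, -0.0, -0.004], [-0.0, -0.001, 5.996]] mm 84 q [-0.83  0.46  0.56  1.46 -0.25  1.3  -0.32] gap 0.0513
98.94631992386715 ((515.6597290039062, 90.11219024658203), 14.278898239135742)
96.90604812610381 ((502.7402038574219, 18.338871002197266), 13.443501472473145)
97.70106170502568 ((490.3160095214844, -53.620155334472656), 13.337235450744629)
```

View pics/s7.png

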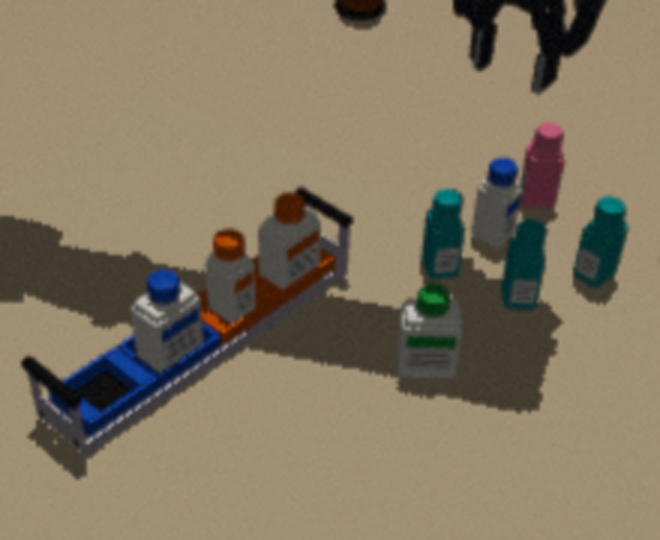

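All three are seated (crop 165,325; 230,275; 290,240). The blue narrow bottle (crop 497,205) is free along x. Descend.

```bash
python3 -m pendant '0.0072 0.0085 0 0 0 0 0.6;0.0072 0.0085 0.05 0 0 0 0.6;0.0072 0.0085 0.1 0 0 0 0.6;0.0072 0.0085 0.13 0 0 0 0.6;0.0072 0.0085 0.15 0 0 0 0.6' ; python3 -c "
from h import *
to(639,255.5,39,-4)"
```

```text
time_s: 20.8
tcp_pos: [0.6389, 0.2574, 0.1066]
ee_rot: [-3.14, 0.0, 1.501]
contact_force: [0.5, 1.1, 0.9]
finger_gap: 0.0512
finger_force: 0.0
shift [-0.0038  0.0006  0.1353] turn [[-0.002, 0.001, 0.0], [-0.001, -0.004, -6.0]] mm 68 q [-0.81  0.53  0.54  1.52 -0.29  1.17 -0.29] gap 0.0512
```

```bash
python3 -m pendant '-0.003 0 0.03 0 0 0 0.6;-0.003 0 0.07 0 0 0 0.6;-0.003 0 0.105 0 0 0 0.6;-0.003 0 0.125 0 0 0 0.6;-0.003 0 0.133 0 0 0 0.6' ; python3 -m pendant '0 0 0 0 0 0 0.6;0 0 0 0 0 0 0.2;0 0 0 0 0 0 0.2;0 0 0 0 0 0 0.2;0 0 0 0 0 0 0.2' 40;python3 -m pendant '0 0 0 0 0 0 0.2' ; python3 -m pendant '0 0 -0.03 0 0 0 0.2;0 0 -0.09 0 0 0 0.2;0 0 -0.15 0 0 0 0.2;0 0 -0.2 0 0 0 0.2;0 0 -0.28 0 0 0 0.2';python3 -m pendant '0 0 0 0 0 0 0.2' ; python3 -c "
from h import *
to(476.5,-124.5,180,-10)"
```

```text
time_s: 21.3
tcp_pos: [0.6387, 0.256, 0.0399]
ee_rot: [-3.14, 0.001, 1.501]
contact_force: [-1.2, 0.0, -0.9]
finger_gap: 0.0516
finger_force: 0.0
time_s: 21.8
tcp_pos: [0.6401, 0.2564, 0.0425]
ee_rot: [3.14, -0.001, 1.501]
contact_force: [0.4, 0.2, 3.8]
finger_gap: 0.0339
finger_force: 39.2
time_s: 21.9
tcp_pos: [0.6401, 0.2564, 0.0425]
ee_rot: [3.14, -0.001, 1.501]
contact_force: [-0.1, -1.0, 5.5]
finger_gap: 0.0338
finger_force: 39.3
time_s: 22.4
tcp_pos: [0.6376, 0.2558, 0.1809]
ee_rot: [-3.138, 0.002, 1.501]
contact_force: [0.9, 0.2, -1.5]
finger_gap: 0.0336
finger_force: 39.0
time_s: 22.5
tcp_pos: [0.6423, 0.2569, 0.1885]
ee_rot: [3.133, -0.005, 1.501]
contact_force: [-0.3, -0.4, -0.5]
finger_gap: 0.0337
finger_force: 39.0
shift [-0.784  -0.278   0.0105] turn [[0.016, -0.011, 0.201], [0.016, 0.025, -5.799]] mm 416 q [-0.82  0.47  0.56  1.43 -0.25  1.3  -0.32] gap 0.0337
```

```bash
python3 -m pendant '-0.04 -0.014 0 0 0 0.04 0.2;-0.12 -0.043 0 0 0 0.08 0.2;-0.2 -0.071 0 0 0 0.12 0.2;-0.28 -0.1 0 0 0 0.16 0.2;-0.36 -0.128 0 0 0 0.2 0.2' >/dev/null; python3 -c "
from h import *
to(476.5,-124.5,180,-10)"
```

```text
shift [-0.4314 -0.0966  0.0024] turn [[-0.002, 0.0, -0.001], [0.0, 0.003, 5.999]] mm 221 q [-0.77  0.21  0.67  1.76 -0.14  1.22 -0.24] gap 0.0336
```

```bash
python3 -m pendant '-0.09 -0.02 0 0 0 0 0.2;-0.18 -0.04 0 0 0 0 0.2;-0.27 -0.06 0 0 0 0 0.2;-0.36 -0.08 0 0 0 0 0.2;-0.42 -0.095 0 0 0 0 0.2' >/dev/null; python3 -m pendant '0 0 0 0 0 0 0.2;0 0 0 0 0 0 0.2;0 0 0 0 0 0 0.2';python3 -c "
from h import *
to(476.5,-124.5,53,-10)"
```

```text
time_s: 23.8
tcp_pos: [0.4801, -0.1162, 0.1813]
ee_rot: [-3.141, -0.001, 1.398]
contact_force: [-0.6, 0.1, -0.3]
finger_gap: 0.0335
finger_force: 39.0
shift [-0.0178 -0.0042  0.2566] turn [[-0.0, -0.001, 0.004], [0.002, -0.0, -5.996]] mm 129 q [-0.61  0.01  0.81  1.93 -0.01  1.2   0.03] gap 0.0335
```

```bash
python3 -m pendant '-0.0178 -0.004 0 0 0 0 0.2;-0.0178 -0.004 0.06 0 0 0 0.2;-0.0178 -0.004 0.13 0 0 0 0.2;-0.0178 -0.004 0.19 0 0 0 0.2;-0.0178 -0.004 0.21 0 0 0 0.2'; python3 -m pendant '0 0 0 0 0 0 0.2'; python3 -c "
from h import *
to(476.5,-124.5,53,-10)
p,d=arm.grab_frame('scene');cv2.imwrite('pics/s8.png',cv2.resize(p[100:260,200:380],None,fx=3.3,fy=3.3,interpolation=cv2.INTER_CUBIC)[:,:,::-1])"
```

```text
time_s: 24.3
tcp_pos: [0.4741, -0.1253, 0.0735]
ee_rot: [-3.136, 0.002, 1.398]
contact_force: [-0.6, -0.2, -0.5]
finger_gap: 0.0339
finger_force: 39.1
time_s: 24.4
tcp_pos: [0.4753, -0.1258, 0.0752]
ee_rot: [-3.138, 0.001, 1.397]
contact_force: [1.1, -0.3, -0.3]
finger_gap: 0.0338
finger_force: 39.1
shift [0.003  0.0021 0.0444] turn [[-0.006, 0.003, 0.002], [-0.004, -0.01, -5.998]] mm 22 q [-0.55  0.18  0.82  2.05 -0.16  0.98  0.18] gap 0.0338
```

View pics/s8.png

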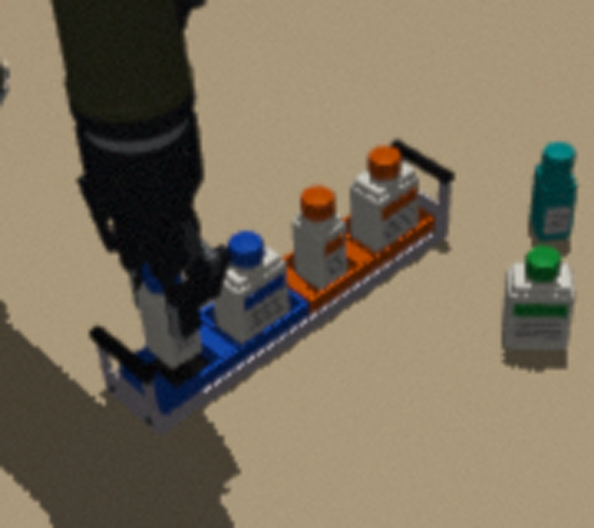

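The blue narrow bottle is over its pocket (crop 175,350). Lower and release.

```bash
python3 -m pendant '0.003 0.001 0.018 0 0 0 0.2;0.003 0.001 0.033 0 0 0 0.2;0.003 0.001 0.043 0 0 0 0.2;0.003 0.001 0.044 0 0 0 0.2;0.003 0.001 0.044 0 0 0 0.2'; python3 -m pendant '0 0 0 0 0 0 0.6;0 0 0 0 0 0 0.6;0 0 0 0 0 0 0.6;0 0 0 0 0 0 0.6'; python3 -m pendant '0 0 -0.03 0 0 0 0.6;0 0 -0.1 0 0 0 0.6;0 0 -0.18 0 0 0 0.6;0 0 -0.26 0 0 0 0.6;0 0 -0.32 0 0 0 0.6'; python3 -m pendant '0 0.3 -0.1 0 0 0 0.6;0 0.3 -0.1 0 0 0 0.6;0 0.3 -0.1 0 0 0 0.6;0 0.3 -0.1 0 0 0 0.6;0 0.3 -0.1 0 0 0 0.6';  python3 -m pendant '0 0 0 0 0 0 0.6;0 0 0 0 0 0 0.6;0 0 0 0 0 0 0.6;0 0 0 0 0 0 0.6'
python3 - <<'E'
from h import *
p,P=cloud('scene');C=P.reshape(-1,3)*1e3
for c in((514,88.5),(501.5,17.6),(489,-53.4),(476.5,-124.3)):
    B=C[np.hypot(*(C[:,:2]-c).T)<30];B=B[(B[:,2]>80)&(B[:,2]<105)]
    if len(B): print(B[:,2].max(),cv2.minEnclosingCircle(B[:,:2].astype(np.float32)))
cv2.imwrite('pics/s9.png',p[:,:,::-1])
E
```

```text
time_s: 24.95
tcp_pos: [0.477, -0.1247, 0.0543]
ee_rot: [-3.142, 0.0, 1.397]
contact_force: [0.8, 0.9, -0.8]
finger_gap: 0.0338
finger_force: 39.1
time_s: 25.35
tcp_pos: [0.4772, -0.1246, 0.0545]
ee_rot: [3.141, -0.0, 1.397]
contact_force: [-0.1, 0.2, -1.0]
finger_gap: 0.0511
finger_force: 0.0
time_s: 25.85
tcp_pos: [0.4777, -0.1253, 0.218]
ee_rot: [3.138, -0.001, 1.396]
contact_force: [1.0, 0.0, 0.2]
finger_gap: 0.0511
finger_force: 0.0
time_s: 26.35
tcp_pos: [0.6256, -0.151, 0.2645]
ee_rot: [-3.141, 0.003, 1.396]
contact_force: [-0.6, -0.3, 0.2]
finger_gap: 0.0509
finger_force: 0.0
time_s: 26.75
tcp_pos: [0.6241, -0.1503, 0.2648]
ee_rot: [3.141, -0.002, 1.397]
contact_force: [0.2, 0.1, 0.6]
finger_gap: 0.0514
finger_force: 0.0
94.36129235117896 ((522.610595703125, 87.68060302734375), 10.897136688232422)
98.74421333665228 ((500.46246337890625, 15.017217636108398), 11.711971282958984)
96.78088549391073 ((490.2611999511719, -54.47079086303711), 13.951680183410645)
97.69002705205342 ((477.27874755859375, -124.90385437011719), 13.598718643188477)
```

View pics/s9.png

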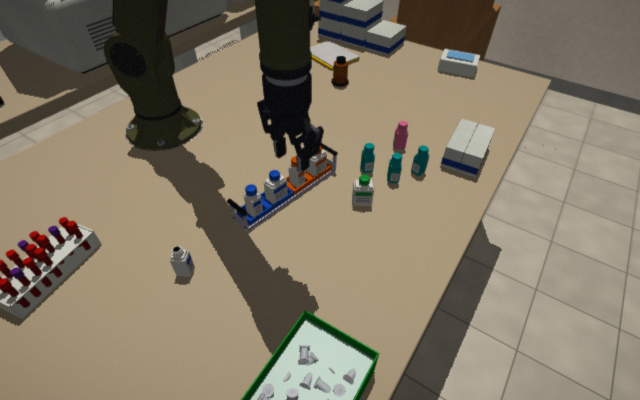

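All four bottles stand in their pockets: blue narrow at (253,200) and blue wide at (276,187). The orange pair at (297,170) and (318,160) is partly hidden by the gripper but hasn't been touched since it was measured. Green (363,190) and open (181,262) have not moved, so I'm handing in.

```bash
python3 -c "
from cell import arm
print(arm.finish_job())"
```

```text
the job is handed in; nothing more can be done
None
```

I stood all four wanted bottles in their own pockets and handed the job in at about 27 s. The green-capped and open bottles were not touched, and the hand-in returned no verdict.

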